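# Lock a filter cartridge into the sloping port of a fume extractor

### The job

Fit the loose filter cartridge into the round port on the sloping front of the bench fume extractor: find the position where its two lugs enter the neck's slots, push it in against the spring, turn it clockwise as far as it goes and let go, so that it springs back into its notches and stays locked. Do not disturb the multimeter, the roll of tape or the sanding block.

Things in the scene. Friction and masses are not known exactly. Their poses are not given: they have to be found in the camera images.
- filter_cartridge: Loose black filter cartridge with a white pleated element, 0.16 kg, upright on the table. Origin: centre of its underside; z along its axis, up; x along the grip bar and through both lugs. Insert 60 mm in diameter, z 0 to 44 mm, bottom edge bevelled 5 mm; cap 96 mm in diameter, z 44 to 49 mm, its thin rim skirt hanging to z 36 mm. Half a turn makes no difference.
- grip_bar (a point): Middle of the cartridge's grip bar, on its axis 65 mm above the underside, axes as the cartridge's. The bar stands on the cap, 64 mm long along x, 14 mm thick along y, z 49 to 77 mm of the cartridge: grasp it across its thickness.
- lugs (a point): Point on the cartridge's axis at the underside of its two bayonet lugs, 31 mm above the cartridge's underside. The lugs stand at +x and -x under the ends of the grip bar, 9 mm wide, 5 mm high, reaching 35.5 mm from the axis.
- fume_extractor: Grey bench fume extractor with a sloping front that carries the port; fixed. 186 mm deep (x), 176 mm wide (y), 128 mm high; origin at the centre of its underside, front towards -x.
- filter_port: Round filter port on the extractor's sloping front. Origin: centre of the mouth of its aluminium neck; z outwards along the port's axis, which leans 30 degrees from vertical towards the extractor's front; x up the slope; y level. Neck 87 mm outside, bore 62.6 mm, 16 mm proud of the panel. Its inner lip, 6 mm deep, has two opposite entry slots 14 mm wide for the lugs.
- entry (a point): Where the cartridge's underside is while its lugs rest on the lip beside the slots: 31 mm below the mouth on the port's axis; axes as the port's. The slots stand on a line through the axis up to 20 degrees either way from the port's x, as the neck's nut left them; the angle is not measured: look, or feel for it by pressing lightly and turning.
- pressed (a point): Where the cartridge's underside is when pressed in far enough to turn: 43 mm below the mouth (42.5 to 44 mm will do; at 44 mm the cap meets the neck). With the lugs in the slots a sprung plate is met at 33 mm with 4 N, and 0.5 N more for each further mm. Pressed, it turns clockwise seen from outside, 75 degrees (give or take 5 degrees of play) to a stop.
- locked (a point): Where the cartridge's underside is when locked: 39 mm below the mouth. Let go at the end of the turn, it springs out about 3 mm into two notches and stays; from there it cannot be turned back without pressing. Let go unlocked, the spring lifts it to about 33 mm; stuck in the track before the notches it stays at about 42 mm.
- multimeter: Orange multimeter lying on the table, 146 x 76 x 42 mm; origin at the centre of its underside. Leave it alone.
- masking_tape: Roll of masking tape lying on the table, 94 mm across, 24 mm high; origin at the centre of its underside. Leave it alone.
- sanding_block: Brown sanding block lying on the table, 64 x 100 x 27 mm; origin at the centre of its underside. Leave it alone.

How it is judged:
By the outcome, as a careful person would: the job done as asked, in the order asked, and still so for the second after the job is handed in, with the robot touching nothing.
It also fails if it takes over 54 s, if anything falls off the work surface, if the arm or the gripper's body presses on something with over 40 N, if the wrist force passes 120 N, or if a joint passes its speed limit or range.

### The arm

A 7-joint arm with a two-finger parallel gripper is mounted at the origin on a cart in front of the work surface, level with it; the furniture and walls round the work are solid. World frame = base frame: x ahead of the robot, y to its left, z up, the work surface at z = 0. Lengths are in m, angles in degrees, forces in N, time in s.
With the tool pointing down it reaches from about 0.425 to 0.875 m from the base axis. Payload 4.7 kg.
Tool frame: the origin (TCP) lies at the very end of the fingers, on their centre line; the grasp point (between the pads) lies 19 mm behind it (env.grip_point_offset is the distance from the TCP to the grasp point, in m); z points along the fingers, y is the line along which they close (so a half turn about z gives the same grasp; the last joint's range is limited). The gripper opens to 87 mm and grips with 3 to 60 N. Pads are 19 mm wide; open, the fingers measure 117 mm over their backs; the gripper's body (75 mm by 190 mm) begins 51 mm behind the grasp point.
Start: joints at [-75.51, 18.392, -4.016, 83.108, 1.295, 78.541, -3.26], TCP at [0.154, 0.632, 0.223] pointing down, gripper open.
Joint ranges: [-163.93, 163.93], [-17.29, 119.83], [-79.2, 71.16], [3.27, 140.29], [-89.18, 269.18], [5.43, 117.66], [-154.24, 154.24]. Speed limits (degrees/s): [147.25, 147.25, 180, 180, 180, 180, 180].

### API

Orientations are given as [roll, pitch, yaw] about the fixed x, y, z axes, in that order (R = Rz(yaw) Ry(pitch) Rx(roll)).
In Python, from cell import env gives the robot as it stands.
- The arm moves only by the tool jog_arm, never from a script. Its argument "motion" is a list of rows, each an object of numbers: "x", "y", "z": the shift along the tool's x, y, z in cm; "ax", "ay", "az": the turn, a rotation vector about the tool's x, y, z in degrees. In form: [{"x": .., "y": .., "z": .., "ax": .., "ay": .., "az": ..}, ...]. A call has exactly 5 rows; each row shifts and turns the commanded pose from where the row before left it, along the tool's axes as they then stand; what a row does not reach is not made up. A row lasts 1/10 s, in which the tool goes at most 50 mm and 8.59 degrees, less where a joint would pass 70% of its speed; a pose out of reach is approached as far as the arm can. A call is refused whole if a number of a shift passes 5 or a number of a turn 8.59, either way. A call with a gripper value outside its range is refused whole. "claw" is the gripper command: -1 is shut, 1 is fully open, values between are in proportion, set as the call begins (left out, the last holds). The fingers move at their own pace and stop on an object; "squeeze" is the grip in N (left out, the last holds). Time passes only in rows, so rows that do not move let the fingers close, or fill a call up. It gives the time, the measured TCP pose, the force, the opening and the grip force at its end, in the units of the state.
- env.get_obs(): the state, without advancing time (a new reading comes with each control period).
- env.read_camera(name): name is "scene" or "top" or "wrist"; returns the picture (420x560x3 uint8, red, green, blue); there is no depth.
- env.camera_params(name): a dict with "fx", "fy", "cx", "cy" (pixels), "k1" (the pictures are not rectified: a ray, as slopes to the right and down, at radius r is drawn at 1 + k1 r^2 times it, then the intrinsics apply), "extrinsics" (4x4, takes a point from world to camera coordinates). Camera axes: x right, y up, looking along -z (the intrinsics and any distortion apply to the point x, -y, -z); pixel columns grow to the right and rows downward; lengths in m; the calibration is good to about 2 mm. A picture is of the moment at which its call begins: read the wrist's pose just before it. camera_params takes no time and is no camera call; for the wrist camera it gives the pose at the moment of the call.
- env.sign_off(): hands the job in; it is judged then, once.
The state is a dict: "time_s": time; "qpos": joint angles; "joint_velocities": joint speeds; "effort": joint torques, N m; "tool_pos": TCP position; "tool_rot": TCP orientation; "force": force on the tool from outside, world axes, zero at the start; "wrist_torque": the same for the moment, N m; "grip_width": finger opening in m; "grasp_force": force on a finger pad.
Only numpy, scipy, OpenCV 4.12 (cv2) and the standard library are available. Lean on these libraries where they do the work, as an engineer would, in place of code of your own. Each camera call takes 0.05 s, during which the arm holds its last target. There are 200 camera calls.

## Working session

There is one attempt and no reset: what is moved stays moved. The work goes in short steps, Python scripts to look and compute and a tool call to move; the robot and the scene stay as the last step left them, time stands still between calls to the robot, and variables do not carry over. Pictures are saved under pics/ and viewed, at most 10 in all, crops included, and the job is handed in when it is done.

Besides the shell and the picture viewer there is one more tool, called after "Call:" as a command line: name --argument value ..., lists and objects as JSON in quotes. jog_arm: Moves the arm, as the interface text tells. Its arguments: {"type":"object","properties":{"motion":{"type":"array"},"claw":{"type":"number"},"squeeze":{"type":"number"}},"required":["motion"]}

```bash
ls; mkdir -p pics
python3 - <<'E'
from cell import env
import cv2
o=env.get_obs(); print({k:(o[k]) for k in('time_s','tool_pos','tool_rot','force','grip_width')}, env.grip_point_offset)
ims=[]
for n in('scene','top'):
    p=env.camera_params(n); print(n,p)
    im=env.read_camera(n)[:,:,::-1]; cv2.imwrite(f'pics/{n}0.png',im)
E
```

```text
pics
{'time_s': 0.0, 'tool_pos': array([0.15366317, 0.63099161, 0.22144057]), 'tool_rot': array([-1.79888807e+02,  7.72572834e-03,  1.66318432e+02]), 'force': array([ 0.74197809, -0.12812059, -0.16571368]), 'grip_width': 0.08701967489179101} 0.0187
scene {'fx': 399.94783821759296, 'fy': 399.94783821759296, 'cx': 282.28414318052495, 'cy': 202.3123857782366, 'k1': 0.01513371903237811, 'extrinsics': array([[ 0.89117823, -0.45344855, -0.01362999, -0.38846346],
       [ 0.33608506,  0.63974282,  0.6912134 , -0.3645611 ],
       [-0.30471003, -0.62057517,  0.72252215, -0.61317821],
       [ 0.        ,  0.        ,  0.        ,  1.        ]])}
top {'fx': 425.4924862744477, 'fy': 425.4924862744477, 'cx': 276.04035282059345, 'cy': 211.96935080730418, 'k1': 0.045612606394364874, 'extrinsics': array([[-0.00491271, -0.99998686,  0.00146145,  0.22519936],
       [ 0.99288174, -0.00470387,  0.11901145, -0.51613385],
       [-0.11900301,  0.00203572,  0.99289181, -0.87527727],
       [ 0.        ,  0.        ,  0.        ,  1.        ]])}
```

View pics/scene0.png

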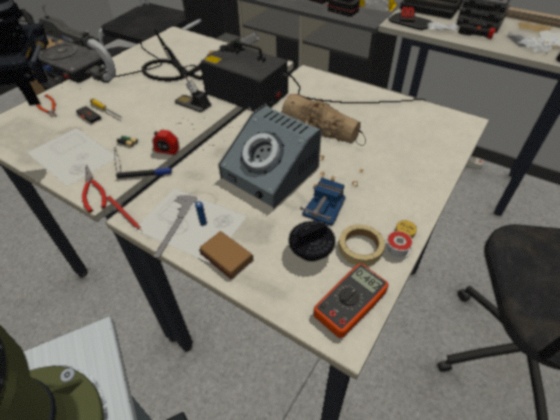

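View pics/top0.png

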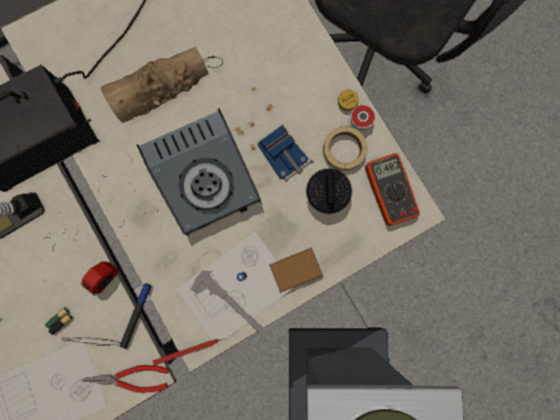

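The scene and top views show the cartridge (top ≈ (329,190), scene ≈ (311,240)), with its bar roughly vertical in the top view. The port is at top ≈ (207,185) and scene ≈ (261,152). The tape, multimeter and block lie to the right and below. I'll zoom in on the port and cartridge next.

```bash
cat > h.py <<'E'
import numpy as np, cv2
from cell import env
from scipy.spatial.transform import Rotation as Ro
def ray(p,uv):
    d=np.array([(uv[0]-p['cx'])/p['fx'],(uv[1]-p['cy'])/p['fy']]);s=d.copy()
    for _ in range(10): s=d/(1+p['k1']*(s@s))
    E=p['extrinsics'];R=E[:3,:3];return -R.T@E[:3,3], R.T@np.array([s[0],-s[1],-1])
def onz(p,uv,z):
    c,d=ray(p,uv);return c+d*(z-c[2])/d[2]
def proj(p,X):
    q=np.atleast_2d(X)@p['extrinsics'][:3,:3].T+p['extrinsics'][:3,3]
    s=np.c_[q[:,0],-q[:,1]]/-q[:,2:];s=s*(1+p['k1']*(s**2).sum(1))[:,None]
    return s*[p['fx'],p['fy']]+[p['cx'],p['cy']]
def tri(p1,u1,p2,u2):
    c1,d1=ray(p1,u1);c2,d2=ray(p2,u2)
    t=np.linalg.lstsq(np.c_[d1,-d2],c2-c1,rcond=None)[0]
    a,b=c1+d1*t[0],c2+d2*t[1];return (a+b)/2,np.linalg.norm(a-b)
E
python3 - <<'E'
from h import *
t=cv2.imread('pics/top0.png');s=cv2.imread('pics/scene0.png')
a=cv2.resize(t[105:240,130:270],None,fx=2.8,fy=2.8,interpolation=2);b=cv2.resize(s[95:210,210:330],None,fx=3.2,fy=3.2,interpolation=2)
c=cv2.resize(t[160:220,295:365],None,fx=3.2,fy=3.2,interpolation=2)
H=600;W=800;o=np.zeros((H,W,3),np.uint8)
o[:a.shape[0],:a.shape[1]]=a;o[:b.shape[0],395:395+b.shape[1]]=b;o[400:400+c.shape[0],:c.shape[1]]=c
cv2.imwrite('pics/m1.png',o)
pt,ps=env.camera_params('top'),env.camera_params('scene')
print(onz(pt,(329,188),.06),tri(pt,(207,185),ps,(261,152)),tri(pt,(329,190),ps,(311,240)))
E
```

```text
[0.56320434 0.11277343 0.06      ] (array([0.56471426, 0.36061383, 0.09081258]), np.float64(0.0004775067113925575)) (array([0.56090449, 0.11083188, 0.04041366]), np.float64(0.00303530213830708))
```

View pics/m1.png

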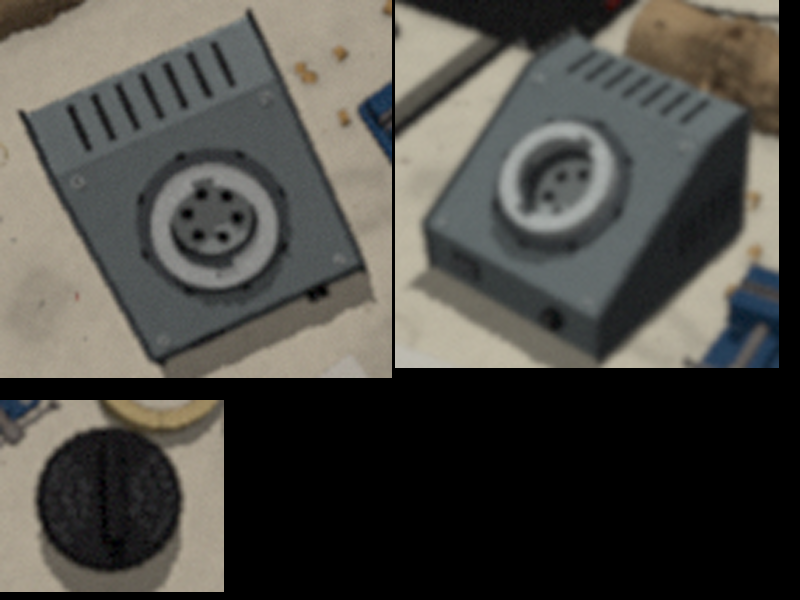

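The crop shows the neck ring centred near top pixel (206.4,185.4), with slots at crop (205,185) and (228,268). The bar is roughly vertical. I'll add a step planner and check where the wrist camera sits.

```bash
cat >> h.py <<'E'
def toolR(yaw,tilt=0,ty=0):
    """tool z down, x at world yaw"""
    return Ro.from_euler('z',yaw,degrees=True)*Ro.from_euler('x',180,degrees=True)
def plan(pos,R,n,o=None):
    o=o or env.get_obs();p0=np.array(o['tool_pos']);R0=Ro.from_euler('xyz',o['tool_rot'],degrees=True)
    w=(R0.inv()*R).as_rotvec()/n;A=sum(Ro.from_rotvec(w*k).as_matrix() for k in range(n))
    d=np.linalg.solve(A,R0.inv().apply(np.array(pos)-p0))
    print('n',n,'shift cm',np.round(d*100,3),'turn deg',np.round(np.degrees(w),3))
E
python3 - <<'E'
from h import *
o=env.get_obs();p=env.camera_params('wrist');E=p['extrinsics']
R0=Ro.from_euler('xyz',o['tool_rot'],degrees=True).as_matrix()
c=-E[:3,:3].T@E[:3,3]
print(p['fx'],p['k1'],'cam in tool',R0.T@(c-o['tool_pos']),'look',R0.T@(-E[2,:3]))
plan([.50,.33,.27],toolR(196),12)
plan([.50,.33,.27],toolR(196),15)
E
```

```text
297.655636617242 -0.000140052585799458 cam in tool [ 0.06932926 -0.00115096 -0.16191024] look [-2.50347378e-01  7.86268501e-04  9.68155758e-01]
n 12 shift cm [-2.922 -2.533 -0.401] turn deg [-8.000e-03 -2.000e-03 -2.473e+00]
n 15 shift cm [-2.329 -2.037 -0.321] turn deg [-7.000e-03 -1.000e-03 -1.979e+00]
```

Call:
jog_arm --motion '[{"x": -2.9,"y": -2.5,"z": -0.4,"az": -2.5},{"x": -2.9,"y": -2.5,"z": -0.4,"az": -2.5},{"x": -2.9,"y": -2.5,"z": -0.4,"az": -2.5},{"x": -2.9,"y": -2.5,"z": -0.4,"az": -2.5},{"x": -2.9,"y": -2.5,"z": -0.4,"az": -2.5}]' --claw 1

```text
$.motion[0]: bad value
```

Call:
jog_arm --motion '[{"x": -2.9,"y": -2.5,"z": -0.3,"az": -2.5},{"x": -2.9,"y": -2.5,"z": -0.3,"az": -2.5},{"x": -2.9,"y": -2.5,"z": -0.3,"az": -2.5},{"x": -2.9,"y": -2.5,"z": -0.3,"az": -2.5},{"x": -2.9,"y": -2.5,"z": 0,"az": -2.5}]'

```text
$.motion[0]: bad value
```

Call:
jog_arm --motion '[{"x": -2.9,"y": -2.5,"z": 0,"az": -2.5},{"x": -2.9,"y": -2.5,"z": 0,"az": -2.5},{},{},{}]'

```text
$.motion[0]: bad value
```

Run:
```python
from h import *
import pickle
o=env.get_obs();p=env.camera_params('wrist');im=env.read_camera('wrist')[:,:,::-1]
print(o['tool_pos'],o['tool_rot'],o['time_s'],o['qpos'])
cv2.imwrite('pics/w1.png',im);pickle.dump((o,p),open('w1.pkl','wb'))
```

```text
[0.15367182 0.63106397 0.22156009] [-1.79900916e+02  4.68355298e-03  1.66319207e+02] 0.1 [-75.50966689  18.4357351   -4.01621975  83.16796007   1.29445221
  78.54059292  -3.2606039 ]
```

View pics/w1.png

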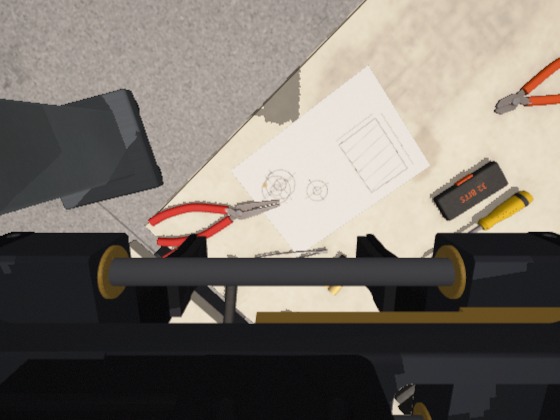

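That picture shows the gripper filling the lower half, so only the tool's +x side is visible. All keys are required in every row, so I'll replan to a point beyond the port.

Run:
```python
from h import *
plan([.62,.377,.26],toolR(196),15)
```

```text
n 15 shift cm [-3.138 -1.723 -0.254] turn deg [-6.000e-03 -1.000e-03 -1.979e+00]
```

Call:
jog_arm --motion '[{"x": -3.14,"y": -1.72,"z": -0.25,"ax": 0,"ay": 0,"az": -1.98},{"x": -3.14,"y": -1.72,"z": -0.25,"ax": 0,"ay": 0,"az": -1.98},{"x": -3.14,"y": -1.72,"z": -0.25,"ax": 0,"ay": 0,"az": -1.98},{"x": -3.14,"y": -1.72,"z": -0.25,"ax": 0,"ay": 0,"az": -1.98},{"x": -3.14,"y": -1.72,"z": -0.25,"ax": 0,"ay": 0,"az": -1.98}]' --claw 1

```text
time_s: 0.65
tool_pos: [0.2947, 0.5192, 0.235]
tool_rot: [-180.0, -0.0, 176.3]
force: [0.3, 0.8, 0.4]
grip_width: 0.0868
grasp_force: 0.0
```

Call:
jog_arm --motion '[{"x": -3.14,"y": -1.72,"z": -0.25,"ax": 0,"ay": 0,"az": -1.98},{"x": -3.14,"y": -1.72,"z": -0.25,"ax": 0,"ay": 0,"az": -1.98},{"x": -3.14,"y": -1.72,"z": -0.25,"ax": 0,"ay": 0,"az": -1.98},{"x": -3.14,"y": -1.72,"z": -0.25,"ax": 0,"ay": 0,"az": -1.98},{"x": -3.14,"y": -1.72,"z": -0.25,"ax": 0,"ay": 0,"az": -1.98}]'

```text
time_s: 1.15
tool_pos: [0.4519, 0.434, 0.2475]
tool_rot: [-180.0, -0.0, -173.8]
force: [0.6, 0.4, 0.4]
grip_width: 0.0872
grasp_force: 0.0
```

Call:
jog_arm --motion '[{"x": -3.14,"y": -1.72,"z": -0.25,"ax": 0,"ay": 0,"az": -1.98},{"x": -3.14,"y": -1.72,"z": -0.25,"ax": 0,"ay": 0,"az": -1.98},{"x": -3.14,"y": -1.72,"z": -0.25,"ax": 0,"ay": 0,"az": -1.98},{"x": -3.14,"y": -1.72,"z": -0.25,"ax": 0,"ay": 0,"az": -1.98},{"x": -3.14,"y": -1.72,"z": -0.25,"ax": 0,"ay": 0,"az": -1.98}]'

```text
time_s: 1.65
tool_pos: [0.6215, 0.3771, 0.2598]
tool_rot: [-180.0, -0.0, -163.9]
force: [-0.2, 0.2, 0.0]
grip_width: 0.087
grasp_force: 0.0
```

Call:
jog_arm --motion '[{"x": 0,"y": 0,"z": 0,"ax": 0,"ay": 0,"az": 0},{"x": 0,"y": 0,"z": 0,"ax": 0,"ay": 0,"az": 0},{"x": 0,"y": 0,"z": 0,"ax": 0,"ay": 0,"az": 0},{"x": 0,"y": 0,"z": 0,"ax": 0,"ay": 0,"az": 0},{"x": 0,"y": 0,"z": 0,"ax": 0,"ay": 0,"az": 0}]'

```text
time_s: 2.15
tool_pos: [0.6192, 0.3789, 0.2605]
tool_rot: [180.0, 0.0, -163.9]
force: [0.6, 1.0, -0.2]
grip_width: 0.0869
grasp_force: 0.0
```

Run:
```python
from h import *
import pickle
o=env.get_obs();p=env.camera_params('wrist');im=env.read_camera('wrist')[:,:,::-1]
print(o['tool_pos'],o['tool_rot'],o['time_s'],o['qpos'])
cv2.imwrite('pics/w2.png',im);pickle.dump((o,p),open('w2.pkl','wb'))
```

```text
[0.61922372 0.37893862 0.26053099] [ 1.79958179e+02  1.14826507e-02 -1.63879404e+02] 2.15 [-39.27399376  27.21886312   8.80873434  67.20480262  -4.06450047
  85.84016916  74.98656946]
```

View pics/w2.png

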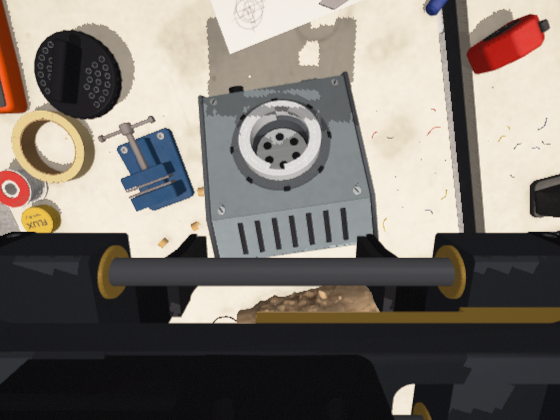

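The wrist view shows the port neck at ≈ (279,138), the panel screws at about (213,101), (334,82), (222,209) and (357,190), and the cartridge at ≈ (78,72). I'll zoom in for the slots and the bar.

Run:
```python
from h import *
s=cv2.imread('pics/w2.png')
a=cv2.resize(s[85:205,205:365],None,fx=5,fy=5,interpolation=2)
o=np.zeros((600,800,3),np.uint8);o[:]=a
cv2.imwrite('pics/m2.png',o)
c=cv2.resize(s[20:130,25:130],None,fx=5,fy=5,interpolation=2)
cv2.imwrite('pics/m3.png',c)
```

```text
(no output)
```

View pics/m2.png

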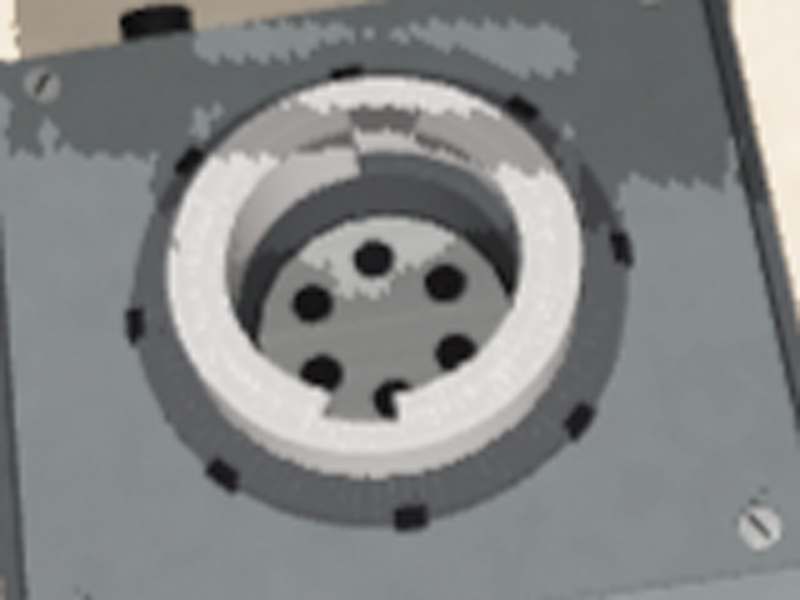

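View pics/m3.png

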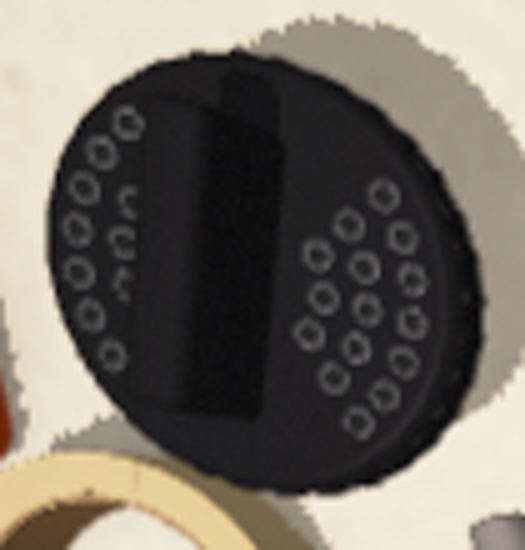

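The lower slot's outer edge centres on crop (361,416), the upper slot's on (386,110). The ring edge extremes are left 168, right 582, top 75 and bottom 453. The bar's top face runs from mid-bottom (157,404) to mid-top (180,101).

Run:
```python
from h import *
import pickle
from scipy.optimize import least_squares
o,p=pickle.load(open('w2.pkl','rb'));pt=env.camera_params('top')
C=lambda q:np.array(q)/5+[205,85]-.4
def onp(p,uv,M,n):
    c,d=ray(p,uv);return c+d*(n@(M-c))/(n@d)
def ax(y):
    y=np.radians(y);ux=np.array([np.cos(y),np.sin(y),0]);ez=np.array([0,0,1.]);s,c=.5,np.sqrt(.75)
    return ux*c+ez*s, np.array([-np.sin(y),np.cos(y),0]), -ux*s+ez*c
ring=[C(q) for q in[(168,265),(582,250),(385,75),(372,453),(230,128),(535,125),(222,385),(535,378)]]
yaw=23
for it in range(3):
    X,Y,n=ax(yaw)
    f=lambda M:[np.linalg.norm(onp(p,u,M,n)-M)-.0435 for u in ring]
    M=least_squares(f,[.565,.361,.09]).x
    scr=[onp(p,u,M-.016*n,n) for u in[(213.4,101.8),(334,82),(222,209),(357,190.4)]]
    e=[scr[0]-scr[1],scr[2]-scr[3]]; print('M',M,np.round(np.array(f(M))*1e3,1))
    # level: edges should be along Y; sides along X
    a=[np.degrees(np.arctan2(v@X,v@Y)) for v in e]; b=[np.degrees(np.arctan2(-(v@Y),v@X)) for v in(scr[2]-scr[0],scr[3]-scr[1])]
    print('yaw',yaw,'dev',np.round(a,1),np.round(b,1),[np.round(np.linalg.norm(v)*1e3,1) for v in e])
    yaw+=0 if it==2 else -np.mean([((x+90)%180)-90 for x in a])*0+np.mean([((x+90)%180)-90 for x in b])*0
    d=np.mean([((x+90)%180)-90 for x in a]); yaw-= d if it<2 else 0
X,Y,n=ax(yaw)
s=[onp(p,C(q),M,n)-M for q in[(386,110),(361,416)]]
for v in s: print('slot r',np.linalg.norm(v),'ang',np.degrees(np.arctan2(v@Y,v@X)))
v=s[1]-s[0];print('slot line angle',np.degrees(np.arctan2(v@Y,v@X)), 'mid',((s[0]+s[1])/2)@np.c_[X,Y])
print('top proj of M',proj(pt,M),'tri',tri(pt,(206.4,185.4),p,proj(p,M)[0]))
B=lambda q:np.array(q)/5+[25,20]-.4
a,b=onz(p,B((157,404)),.077),onz(p,B((180,101)),.077)
print('bar',(a+b)/2,np.linalg.norm(a-b),np.degrees(np.arctan2(*(a-b)[1::-1])))
im=cv2.imread('pics/top0.png');m=(im[150:230,290:370].max(2)<60).astype(np.uint8)
k=max(cv2.findContours(m,0,1)[0],key=cv2.contourArea);(cx,cy),r=cv2.minEnclosingCircle(k);print(cx+290,cy+150,r,'topcam',onz(pt,(cx+290,cy+150),.046),'bar in top',proj(pt,(a+b)/2),proj(pt,np.array([a,b])))
```

```text
M [0.5567807  0.35913006 0.10376922] [ 0.1 -0.8 -0.9  0.9  0.5  1.1 -0.9 -0.1]
yaw 23 dev [177.6 178.8] [-1.6 -1.6] [np.float64(140.5), np.float64(140.6)]
M [0.55682283 0.35903662 0.10378461] [ 0.1 -0.8 -0.9  0.9  0.7  0.9 -1.   0. ]
yaw 24.82832326827861 dev [ 179.9 -179.4] [0. 0.] [np.float64(140.5), np.float64(140.6)]
M [0.55681721 0.3590487  0.10378135] [ 0.1 -0.8 -0.9  0.9  0.7  0.9 -1.   0. ]
yaw 24.590382744662946 dev [ 179.6 -179.6] [-0.2 -0.2] [np.float64(140.5), np.float64(140.6)]
slot r 0.03400052927075257 ang 168.8614975146703
slot r 0.036435941942739476 ang -11.768243990635746
slot line angle -11.464260324153392 mid [ 0.00115501 -0.00043148]
top proj of M [[206.65583948 187.87188612]] tri (array([0.55762459, 0.35796866, 0.12048943]), np.float64(0.003008043674985658))
bar [0.55886973 0.11290615 0.077     ] 0.06195543649112534 1.086293563371562
328.421875 190.296875 22.959653854370117 topcam [0.56078589 0.11228378 0.046     ] bar in top [[330.02335496 188.64050157]] [[329.44348265 173.65863553]
 [330.61416812 203.74304253]]
```

Run:
```python
from h import *
plan([.615,.125,.24],toolR(181.1),10)
```

```text
n 10 shift cm [ 0.458 -2.504  0.204] turn deg [3.0e-03 1.0e-03 1.5e+00]
```

Call:
jog_arm --motion '[{"x": 0.46,"y": -2.5,"z": 0.2,"ax": 0,"ay": 0,"az": 1.5},{"x": 0.46,"y": -2.5,"z": 0.2,"ax": 0,"ay": 0,"az": 1.5},{"x": 0.46,"y": -2.5,"z": 0.2,"ax": 0,"ay": 0,"az": 1.5},{"x": 0.46,"y": -2.5,"z": 0.2,"ax": 0,"ay": 0,"az": 1.5},{"x": 0.46,"y": -2.5,"z": 0.2,"ax": 0,"ay": 0,"az": 1.5}]'

```text
time_s: 2.7
tool_pos: [0.6257, 0.2503, 0.2503]
tool_rot: [180.0, 0.0, -171.5]
force: [-0.0, -0.1, -0.7]
grip_width: 0.087
grasp_force: 0.0
```

Call:
jog_arm --motion '[{"x": 0.46,"y": -2.5,"z": 0.2,"ax": 0,"ay": 0,"az": 1.5},{"x": 0.46,"y": -2.5,"z": 0.2,"ax": 0,"ay": 0,"az": 1.5},{"x": 0.46,"y": -2.5,"z": 0.2,"ax": 0,"ay": 0,"az": 1.5},{"x": 0.46,"y": -2.5,"z": 0.2,"ax": 0,"ay": 0,"az": 1.5},{"x": 0.46,"y": -2.5,"z": 0.2,"ax": 0,"ay": 0,"az": 1.5}]'

```text
time_s: 3.2
tool_pos: [0.6149, 0.1229, 0.2401]
tool_rot: [180.0, 0.0, -179.1]
force: [-0.9, -0.1, 0.5]
grip_width: 0.0871
grasp_force: 0.0
```

Call:
jog_arm --motion '[{"x": 0,"y": 0,"z": 0,"ax": 0,"ay": 0,"az": 0},{"x": 0,"y": 0,"z": 0,"ax": 0,"ay": 0,"az": 0},{"x": 0,"y": 0,"z": 0,"ax": 0,"ay": 0,"az": 0},{"x": 0,"y": 0,"z": 0,"ax": 0,"ay": 0,"az": 0},{"x": 0,"y": 0,"z": 0,"ax": 0,"ay": 0,"az": 0}]'

```text
time_s: 3.7
tool_pos: [0.6152, 0.1256, 0.2399]
tool_rot: [180.0, -0.0, -178.9]
force: [0.0, 0.9, 0.7]
grip_width: 0.0869
grasp_force: 0.0
```

Run:
```python
from h import *
import pickle
o=env.get_obs();p=env.camera_params('wrist');im=env.read_camera('wrist')[:,:,::-1]
print(o['tool_pos'],o['tool_rot'],o['time_s'],o['qpos'])
cv2.imwrite('pics/w3.png',im);pickle.dump((o,p),open('w3.pkl','wb'))
M=np.array([.5568,.359,.1038]);q=proj(p,M)[0];print(q)
b=proj(p,[.559,.113,.077])[0];print(b)
out=np.zeros((500,800,3),np.uint8)
def put(c,x,k,w,h):
    x0,y0=int(max(0,min(560-w,c[0]-w/2))),int(max(0,c[1]-h/2));t=cv2.resize(im[y0:y0+h,x0:x0+w],None,fx=k,fy=k,interpolation=2);out[:t.shape[0],x:x+t.shape[1]]=t;print('crop',x0,y0,'at',x,k)
put(q,0,4,100,120);put(b,400,4,100,120);cv2.imwrite('pics/m4.png',out)
```

```text
[0.61516426 0.12562886 0.23994533] [ 1.79984903e+02 -4.29881153e-03 -1.78880205e+02] 3.7 [-27.04758197  15.32548937  16.09249665  85.69755167  -4.28779783
  79.58091033  80.39756147]
[520.27413785 147.97103282]
[271.00865343 143.86025713]
crop 460 87 at 0 4
crop 221 83 at 400 4
```

View pics/m4.png

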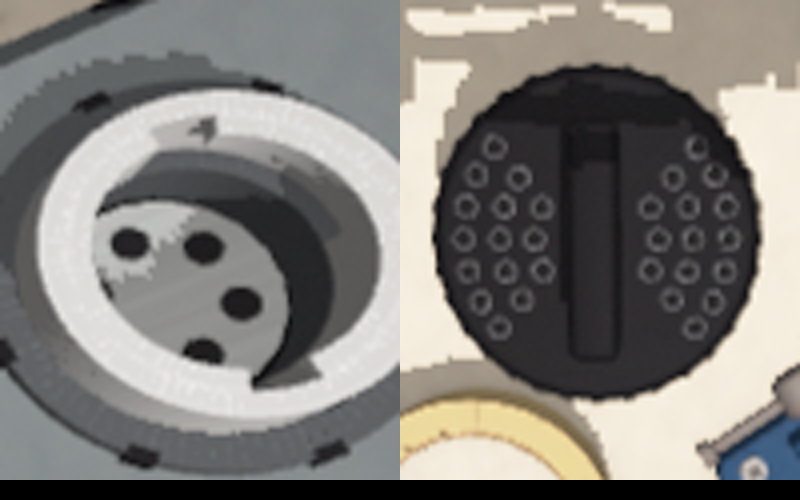

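The port's ring edge shows at crop left (37,240), top (220,88) and bottom (235,418). The bar's top face spans x 568–620 with its lower end at y 358, and the cap spans x 435–760, y 65–397. I'll fit the port jointly over both wrist views.

```bash
cat > fit.py <<'E'
from h import *
import pickle
from scipy.optimize import least_squares
_,p2=pickle.load(open('w2.pkl','rb'));_,p3=pickle.load(open('w3.pkl','rb'))
C=lambda q:np.array(q)/5+[205,85]-.4
D=lambda q:np.array(q)/4+[460,87]-.4
K=lambda q:np.array([q[0]-400,q[1]])/4+[221,83]-.4
def onp(p,uv,M,n):
    c,d=ray(p,uv);return c+d*(n@(M-c))/(n@d)
def ax(y):
    y=np.radians(y);ux=np.array([np.cos(y),np.sin(y),0]);ez=np.array([0,0,1.]);s,c=.5,np.sqrt(.75)
    return ux*c+ez*s, np.array([-np.sin(y),np.cos(y),0]), -ux*s+ez*c
yaw=24.7;X,Y,n=ax(yaw)
pts=[(p2,C(q)) for q in[(168,265),(582,250),(385,75),(372,453),(230,128),(535,125),(222,385),(535,378)]]+[(p3,D(q)) for q in[(37,240),(220,88),(235,418),(85,140),(85,340)]]
f=lambda M:[np.linalg.norm(onp(p,u,M,n)-M)-.0435 for p,u in pts]
M=least_squares(f,[.565,.361,.09]).x
E
python3 - <<'E'
from fit import *
print('M',M,np.round(np.array(f(M))*1e3,1))
for p,q in[(p2,[C((386,110)),C((361,416))]),(p3,[D((183,128)),D((288,378))])]:
    s=[onp(p,u,M,n)-M for u in q]; v=s[1]-s[0]
    print([np.linalg.norm(x) for x in s],'line',np.degrees(np.arctan2(v@Y,v@X)),'mid',((s[0]+s[1])/2)@np.c_[X,Y])
print('bar end',onz(p3,K((594,358)),.077),'bar upper',onz(p3,K((593,140)),.077),'mid',onz(p3,K((594,243)),.077))
pts=[onz(p3,K(q),z) for q,z in[((435,235),.047),((760,235),.047),((597,65),.047),((597,397),.047)]];print(np.array(pts))
E
```

```text
M [0.55700848 0.35888431 0.10219311] [ 0.2 -0.4 -0.6  1.   0.9  1.4 -1.   0.3  1.  -0.2  1.   0.1 -0.6]
[np.float64(0.03430973577308321), np.float64(0.03648028263522113)] line -11.560497930003066 mid [ 0.00106346 -0.00021652]
[np.float64(0.03375012976819481), np.float64(0.0350134841739765)] line -10.732551416482966 mid [ 0.00044888 -0.00102497]
bar end [0.58923888 0.11127725 0.077     ] bar upper [0.53219915 0.11042188 0.077     ] mid [0.55850922 0.11095719 0.077     ]
[[0.55837481 0.0635349  0.047     ]
 [0.55642804 0.15807376 0.047     ]
 [0.51074293 0.11013934 0.047     ]
 [0.60500393 0.11118061 0.047     ]]
```

Run:
```python
from h import *
plan([.5577,.111,.0525],toolR(181),10)
```

```text
n 10 shift cm [ 0.577 -0.133  1.874] turn deg [ 0.001 -0.     0.01 ]
```

Call:
jog_arm --motion '[{"x": 1.16,"y": -0.27,"z": 2.0,"ax": 0,"ay": 0,"az": 0},{"x": 1.16,"y": -0.27,"z": 2.0,"ax": 0,"ay": 0,"az": 0},{"x": 1.16,"y": -0.27,"z": 2.0,"ax": 0,"ay": 0,"az": 0},{"x": 1.16,"y": -0.27,"z": 2.0,"ax": 0,"ay": 0,"az": 0},{"x": 1.13,"y": -0.25,"z": 2.0,"ax": 0,"ay": 0,"az": 0}]'

```text
time_s: 4.25
tool_pos: [0.5573, 0.1104, 0.1393]
tool_rot: [180.0, 0.0, -178.9]
force: [-0.0, -0.4, 0.3]
grip_width: 0.0871
grasp_force: 0.0
```

Call:
jog_arm --motion '[{"x": 0,"y": 0,"z": 2.0,"ax": 0,"ay": 0,"az": 0},{"x": 0,"y": 0,"z": 2.0,"ax": 0,"ay": 0,"az": 0},{"x": 0,"y": 0,"z": 2.0,"ax": 0,"ay": 0,"az": 0},{"x": 0,"y": 0,"z": 1.7,"ax": 0,"ay": 0,"az": 0},{"x": 0,"y": 0,"z": 1.0,"ax": 0,"ay": 0,"az": 0}]'

```text
time_s: 4.75
tool_pos: [0.557, 0.1103, 0.0516]
tool_rot: [-180.0, -0.1, -178.9]
force: [-0.9, 0.3, -0.3]
grip_width: 0.087
grasp_force: 0.0
```

Call:
jog_arm --motion '[{"x": 0,"y": 0,"z": 0,"ax": 0,"ay": 0,"az": 0},{"x": 0,"y": 0,"z": 0,"ax": 0,"ay": 0,"az": 0},{"x": 0,"y": 0,"z": 0,"ax": 0,"ay": 0,"az": 0},{"x": 0,"y": 0,"z": 0,"ax": 0,"ay": 0,"az": 0},{"x": 0,"y": 0,"z": 0,"ax": 0,"ay": 0,"az": 0}]'

```text
time_s: 5.25
tool_pos: [0.5582, 0.1103, 0.0538]
tool_rot: [180.0, 0.1, -179.0]
force: [-0.4, -0.1, -0.1]
grip_width: 0.0873
grasp_force: 0.0
```

Call:
jog_arm --motion '[{"x": 0,"y": 0,"z": 0,"ax": 0,"ay": 0,"az": 0},{"x": 0,"y": 0,"z": 0,"ax": 0,"ay": 0,"az": 0},{"x": 0,"y": 0,"z": 0,"ax": 0,"ay": 0,"az": 0},{"x": 0,"y": 0,"z": 0,"ax": 0,"ay": 0,"az": 0},{"x": 0,"y": 0,"z": 0,"ax": 0,"ay": 0,"az": 0}]' --claw -1 --squeeze 50

```text
time_s: 5.75
tool_pos: [0.5578, 0.1101, 0.053]
tool_rot: [180.0, -0.0, -179.0]
force: [-0.3, 1.4, 0.0]
grip_width: 0.0552
grasp_force: 0.0
```

Call:
jog_arm --motion '[{"x": 0,"y": 0,"z": 0,"ax": 0,"ay": 0,"az": 0},{"x": 0,"y": 0,"z": 0,"ax": 0,"ay": 0,"az": 0},{"x": 0,"y": 0,"z": 0,"ax": 0,"ay": 0,"az": 0},{"x": 0,"y": 0,"z": 0,"ax": 0,"ay": 0,"az": 0},{"x": 0,"y": 0,"z": 0,"ax": 0,"ay": 0,"az": 0}]'

```text
time_s: 6.25
tool_pos: [0.5578, 0.1102, 0.0531]
tool_rot: [180.0, 0.0, -179.0]
force: [0.0, 0.9, 1.1]
grip_width: 0.0153
grasp_force: 0.7
```

Call:
jog_arm --motion '[{"x": 0,"y": 0,"z": 0,"ax": 0,"ay": 0,"az": 0},{"x": 0,"y": 0,"z": 0,"ax": 0,"ay": 0,"az": 0},{"x": 0,"y": 0,"z": -0.5,"ax": 0,"ay": 0,"az": 0},{"x": 0,"y": 0,"z": -1.5,"ax": 0,"ay": 0,"az": 0},{"x": 0,"y": 0,"z": -3,"ax": 0,"ay": 0,"az": 0}]'

```text
time_s: 6.75
tool_pos: [0.5559, 0.1096, 0.1022]
tool_rot: [-179.9, -0.3, -179.0]
force: [0.9, 0.8, -1.4]
grip_width: 0.0136
grasp_force: 49.9
```

Call:
jog_arm --motion '[{"x": 0,"y": 0,"z": -3,"ax": 0,"ay": 0,"az": 0},{"x": 0,"y": 0,"z": -3,"ax": 0,"ay": 0,"az": 0},{"x": 0,"y": 0,"z": -3,"ax": 0,"ay": 0,"az": 0},{"x": 0,"y": 0,"z": -3,"ax": 0,"ay": 0,"az": 0},{"x": 0,"y": 0,"z": -1,"ax": 0,"ay": 0,"az": 0}]'

```text
time_s: 7.25
tool_pos: [0.5596, 0.1102, 0.2379]
tool_rot: [179.9, 0.4, -179.0]
force: [1.2, -0.2, -1.7]
grip_width: 0.0136
grasp_force: 49.9
```

```bash
cat >> fit.py <<'E'
H=.0531
def tgt(depth,phi=-11.3):
    """TCP pose for underside `depth` m below mouth"""
    a=np.radians(phi);x=-(np.cos(a)*X+np.sin(a)*Y);z=-n
    return M-n*(depth-H),Ro.from_matrix(np.c_[x,np.cross(z,x),z])
def where():
    o=env.get_obs();R=Ro.from_euler('xyz',o['tool_rot'],degrees=True).as_matrix();d=np.array(o['tool_pos'])-M
    F=np.array(o['force']);x=-R[:,0]
    print('t',o['time_s'],'depth mm',round((H-d@n)*1e3,2),'lat XY',np.round([d@X*1e3,d@Y*1e3],2),'phi',round(np.degrees(np.arctan2(x@Y,x@X)),2),'tilt',round(np.degrees(np.arccos(min(1,-R[:,2]@n))),2),'F XYn',np.round([F@X,F@Y,F@n],2),'Tn',np.round(np.array(o['wrist_torque'])@n,2),'grip',o['grip_width'],o['grasp_force'],'q7',round(o['qpos'][6],1))
E
python3 - <<'E'
from fit import *
P,R=tgt(-.03);print(P,R.as_euler('xyz',degrees=True));plan(P,R,15);where()
E
```

```text
[0.51925997 0.34152193 0.17415982] [ 173.5455955    29.36078344 -168.29258796]
n 15 shift cm [0.194 1.535 0.486] turn deg [-0.598 -1.885 -0.807]
t 7.25 depth mm -115.18 lat XY [ -20.14 -226.95] phi -26.78 tilt 29.6 F XYn [ 0.04 -0.66 -2.02] Tn 0.05 grip 0.0135560452247085 49.93513089604676 q7 79.1
```

Call:
jog_arm --motion '[{"x": 0.19,"y": 1.54,"z": 0.49,"ax": -0.6,"ay": -1.89,"az": -0.81},{"x": 0.19,"y": 1.54,"z": 0.49,"ax": -0.6,"ay": -1.89,"az": -0.81},{"x": 0.19,"y": 1.54,"z": 0.49,"ax": -0.6,"ay": -1.89,"az": -0.81},{"x": 0.19,"y": 1.54,"z": 0.49,"ax": -0.6,"ay": -1.89,"az": -0.81},{"x": 0.19,"y": 1.54,"z": 0.49,"ax": -0.6,"ay": -1.89,"az": -0.81}]'

```text
time_s: 7.75
tool_pos: [0.5455, 0.1874, 0.2087]
tool_rot: [177.3, 9.5, -175.1]
force: [0.6, -0.2, -2.4]
grip_width: 0.0139
grasp_force: 49.9
```

Call:
jog_arm --motion '[{"x": 0.19,"y": 1.54,"z": 0.49,"ax": -0.6,"ay": -1.89,"az": -0.81},{"x": 0.19,"y": 1.54,"z": 0.49,"ax": -0.6,"ay": -1.89,"az": -0.81},{"x": 0.19,"y": 1.54,"z": 0.49,"ax": -0.6,"ay": -1.89,"az": -0.81},{"x": 0.19,"y": 1.54,"z": 0.49,"ax": -0.6,"ay": -1.89,"az": -0.81},{"x": 0.19,"y": 1.54,"z": 0.49,"ax": -0.6,"ay": -1.89,"az": -0.81}]'

```text
time_s: 8.25
tool_pos: [0.5322, 0.2646, 0.1874]
tool_rot: [175.2, 19.2, -171.6]
force: [0.0, 0.5, -2.1]
grip_width: 0.0135
grasp_force: 49.9
```

Call:
jog_arm --motion '[{"x": 0.19,"y": 1.54,"z": 0.49,"ax": -0.6,"ay": -1.89,"az": -0.81},{"x": 0.19,"y": 1.54,"z": 0.49,"ax": -0.6,"ay": -1.89,"az": -0.81},{"x": 0.19,"y": 1.54,"z": 0.49,"ax": -0.6,"ay": -1.89,"az": -0.81},{"x": 0.19,"y": 1.54,"z": 0.49,"ax": -0.6,"ay": -1.89,"az": -0.81},{"x": 0.19,"y": 1.54,"z": 0.49,"ax": -0.6,"ay": -1.89,"az": -0.81}]'

```text
time_s: 8.75
tool_pos: [0.5167, 0.3419, 0.1679]
tool_rot: [173.6, 29.0, -168.2]
force: [-0.3, 0.2, -1.8]
grip_width: 0.0137
grasp_force: 49.9
```

Call:
jog_arm --motion '[{"x": 0,"y": 0,"z": 0,"ax": 0,"ay": 0,"az": 0},{"x": 0,"y": 0,"z": 0,"ax": 0,"ay": 0,"az": 0},{"x": 0,"y": 0,"z": 0,"ax": 0,"ay": 0,"az": 0},{"x": 0,"y": 0,"z": 0,"ax": 0,"ay": 0,"az": 0},{"x": 0,"y": 0,"z": 0,"ax": 0,"ay": 0,"az": 0}]'

```text
time_s: 9.25
tool_pos: [0.5182, 0.3414, 0.1692]
tool_rot: [173.6, 29.1, -168.3]
force: [0.4, -0.0, -1.9]
grip_width: 0.0139
grasp_force: 49.9
```

Run:
```python
from fit import *
import pickle
where();o=env.get_obs();p=env.camera_params('wrist');im=env.read_camera('wrist')[:,:,::-1];s=env.read_camera('scene')[:,:,::-1]
cv2.imwrite('pics/w5.png',im);cv2.imwrite('pics/s5.png',s);pickle.dump((o,p),open('w5.pkl','wb'))
P,R=tgt(-.003);plan(P,R,5)
o2=np.zeros((420,800,3),np.uint8);o2[:315,:420]=cv2.resize(im,(420,315));k=cv2.resize(s[70:210,200:326],None,fx=3,fy=3,interpolation=2);o2[:420,420:420+378]=k
cv2.imwrite('pics/m5.png',o2)
```

```text
t 9.25 depth mm -26.23 lat XY [-3.31  0.37] phi -11.35 tilt 0.3 F XYn [-0.66 -0.16 -1.78] Tn -0.04 grip 0.013919231135621723 49.935709149576724 q7 54.1
n 5 shift cm [-0.072 -0.001  0.463] turn deg [-0.001 -0.061 -0.003]
```

View pics/m5.png

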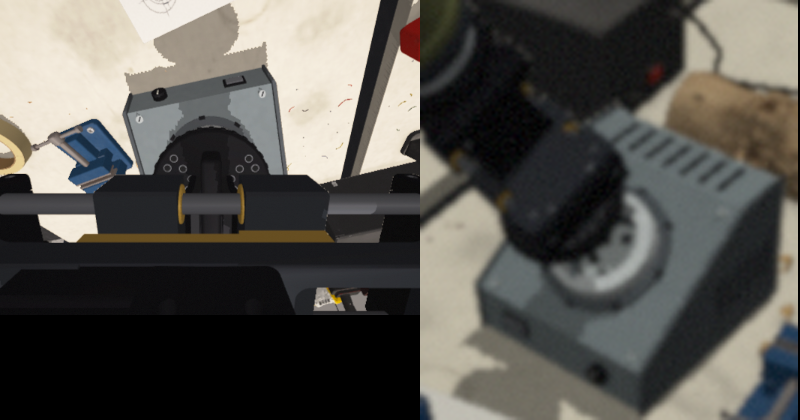

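The cartridge hovers just over the neck, aligned apart from about 3 mm down-slope. I'll correct that and descend to just inside the bevel.

Call:
jog_arm --motion '[{"x": -0.18,"y": 0,"z": 0.5,"ax": 0,"ay": -0.15,"az": 0},{"x": -0.18,"y": 0,"z": 0.5,"ax": 0,"ay": -0.15,"az": 0},{"x": 0,"y": 0,"z": 0.6,"ax": 0,"ay": 0,"az": 0},{"x": 0,"y": 0,"z": 0.6,"ax": 0,"ay": 0,"az": 0},{"x": 0,"y": 0,"z": 0,"ax": 0,"ay": 0,"az": 0}]'

```text
time_s: 9.85
tool_pos: [0.5303, 0.3469, 0.1499]
tool_rot: [173.6, 29.2, -168.2]
force: [0.5, 0.0, -3.1]
grip_width: 0.0134
grasp_force: 49.9
```

Call:
jog_arm --motion '[{"x": 0,"y": 0,"z": 0,"ax": 0,"ay": 0,"az": 0},{"x": 0,"y": 0,"z": 0.2,"ax": 0,"ay": 0,"az": 0},{"x": 0,"y": 0,"z": 0.2,"ax": 0,"ay": 0,"az": 0},{"x": 0,"y": 0,"z": 0.2,"ax": 0,"ay": 0,"az": 0},{"x": 0,"y": 0,"z": 0,"ax": 0,"ay": 0,"az": 0}]'

```text
time_s: 10.35
tool_pos: [0.5333, 0.3485, 0.1461]
tool_rot: [173.6, 29.3, -168.3]
force: [-0.0, -0.4, -2.0]
grip_width: 0.0134
grasp_force: 49.9
```

```bash
python3 -c "
from fit import *
where();plan(*tgt(.01),5)"
```

```text
t 10.35 depth mm 2.15 lat XY [-0.48  0.44] phi -11.27 tilt 0.04 F XYn [-1.17 -0.36 -1.6 ] Tn 0.0 grip 0.013415681118442357 49.93559009861201 q7 53.5
n 5 shift cm [-0.011 -0.007  0.157] turn deg [ 0.    -0.007  0.006]
```

Call:
jog_arm --motion '[{"x": -0.02,"y": 0,"z": 0.2,"ax": 0,"ay": 0,"az": 0},{"x": -0.02,"y": 0,"z": 0.2,"ax": 0,"ay": 0,"az": 0},{"x": 0,"y": 0,"z": 0.2,"ax": 0,"ay": 0,"az": 0},{"x": 0,"y": 0,"z": 0.2,"ax": 0,"ay": 0,"az": 0},{"x": 0,"y": 0,"z": 0,"ax": 0,"ay": 0,"az": 0}]'

```text
time_s: 10.85
tool_pos: [0.5373, 0.3502, 0.1392]
tool_rot: [173.6, 29.3, -168.3]
force: [0.2, -0.1, -1.5]
grip_width: 0.0136
grasp_force: 49.9
```

```bash
python3 -c "
from fit import *
where();plan(*tgt(.02),5)"
```

```text
t 10.85 depth mm 10.26 lat XY [-0.17  0.35] phi -11.27 tilt 0.05 F XYn [-0.63 -0.21 -1.34] Tn -0.05 grip 0.013595901431346378 49.935561432503164 q7 53.4
n 5 shift cm [-0.005 -0.006  0.195] turn deg [-0.001 -0.009  0.006]
```

Call:
jog_arm --motion '[{"x": 0,"y": 0,"z": 0.2,"ax": 0,"ay": 0,"az": 0},{"x": 0,"y": 0,"z": 0.2,"ax": 0,"ay": 0,"az": 0},{"x": 0,"y": 0,"z": 0.2,"ax": 0,"ay": 0,"az": 0},{"x": 0,"y": 0,"z": 0.2,"ax": 0,"ay": 0,"az": 0},{"x": 0,"y": 0,"z": 0.2,"ax": 0,"ay": 0,"az": 0}]'

```text
time_s: 11.35
tool_pos: [0.5419, 0.3524, 0.1308]
tool_rot: [173.6, 29.3, -168.3]
force: [0.8, -0.1, -1.9]
grip_width: 0.0135
grasp_force: 49.9
```

Call:
jog_arm --motion '[{"x": 0,"y": 0,"z": 0.2,"ax": 0,"ay": 0,"az": 0},{"x": 0,"y": 0,"z": 0.2,"ax": 0,"ay": 0,"az": 0},{"x": 0,"y": 0,"z": 0.2,"ax": 0,"ay": 0,"az": 0},{"x": 0,"y": 0,"z": 0,"ax": 0,"ay": 0,"az": 0},{"x": 0,"y": 0,"z": 0,"ax": 0,"ay": 0,"az": 0}]'

```text
time_s: 11.85
tool_pos: [0.5446, 0.3536, 0.1257]
tool_rot: [173.6, 29.3, -168.3]
force: [-0.3, 0.9, -1.0]
grip_width: 0.0139
grasp_force: 49.9
```

```bash
python3 -c "
from fit import *
where();plan(*tgt(.035),5)"
```

```text
t 11.85 depth mm 25.98 lat XY [0.07 0.44] phi -11.27 tilt 0.03 F XYn [-0.42  0.98 -0.97] Tn -0.02 grip 0.01393440345944883 49.935685652308166 q7 53.1
n 5 shift cm [-0.    -0.009  0.18 ] turn deg [ 0.002 -0.005  0.006]
```

Call:
jog_arm --motion '[{"x": 0,"y": -0.02,"z": 0.15,"ax": 0,"ay": 0,"az": 0},{"x": 0,"y": -0.02,"z": 0.15,"ax": 0,"ay": 0,"az": 0},{"x": 0,"y": 0,"z": 0.15,"ax": 0,"ay": 0,"az": 0},{"x": 0,"y": 0,"z": 0.15,"ax": 0,"ay": 0,"az": 0},{"x": 0,"y": 0,"z": 0,"ax": 0,"ay": 0,"az": 0}]'

```text
time_s: 12.35
tool_pos: [0.5474, 0.3544, 0.1202]
tool_rot: [173.6, 29.3, -168.3]
force: [0.1, 0.4, -2.1]
grip_width: 0.0138
grasp_force: 49.9
```

```bash
python3 -c "
from fit import *
where()"
```

```text
t 12.35 depth mm 32.17 lat XY [-0.16 -0.03] phi -11.27 tilt 0.04 F XYn [-0.87  0.38 -1.96] Tn -0.03 grip 0.013785139432973501 49.93558594956994 q7 53.0
```

Call:
jog_arm --motion '[{"x": 0,"y": 0,"z": 0.1,"ax": 0,"ay": 0,"az": 0},{"x": 0,"y": 0,"z": 0.1,"ax": 0,"ay": 0,"az": 0},{"x": 0,"y": 0,"z": 0.1,"ax": 0,"ay": 0,"az": 0},{"x": 0,"y": 0,"z": 0,"ax": 0,"ay": 0,"az": 0},{"x": 0,"y": 0,"z": 0,"ax": 0,"ay": 0,"az": 0}]'

```text
time_s: 12.85
tool_pos: [0.5488, 0.3551, 0.1179]
tool_rot: [173.6, 29.3, -168.3]
force: [-0.6, 0.1, -1.0]
grip_width: 0.0142
grasp_force: 49.9
```

```bash
python3 -c "
from fit import *
where()"
```

```text
t 12.85 depth mm 34.94 lat XY [0.03 0.01] phi -11.27 tilt 0.02 F XYn [-0.93  0.32 -0.63] Tn -0.03 grip 0.014177460199107473 49.93545253761113 q7 53.0
```

Call:
jog_arm --motion '[{"x": 0,"y": 0,"z": 0.1,"ax": 0,"ay": 0,"az": 0},{"x": 0,"y": 0,"z": 0.1,"ax": 0,"ay": 0,"az": 0},{"x": 0,"y": 0,"z": 0,"ax": 0,"ay": 0,"az": 0},{"x": 0,"y": 0,"z": 0,"ax": 0,"ay": 0,"az": 0},{"x": 0,"y": 0,"z": 0,"ax": 0,"ay": 0,"az": 0}]'

```text
time_s: 13.35
tool_pos: [0.5497, 0.3556, 0.1164]
tool_rot: [173.5, 29.4, -168.3]
force: [-3.1, -0.9, 2.5]
grip_width: 0.0135
grasp_force: 49.9
```

```bash
python3 -c "
from fit import *
where()"
```

```text
t 13.35 depth mm 36.81 lat XY [0.13 0.07] phi -11.27 tilt 0.02 F XYn [-1.48  0.46  3.73] Tn -0.05 grip 0.013538274217294479 49.942912850528955 q7 52.9
```

Call:
jog_arm --motion '[{"x": 0,"y": 0,"z": 0.1,"ax": 0,"ay": 0,"az": 0},{"x": 0,"y": 0,"z": 0.1,"ax": 0,"ay": 0,"az": 0},{"x": 0,"y": 0,"z": 0,"ax": 0,"ay": 0,"az": 0},{"x": 0,"y": 0,"z": 0,"ax": 0,"ay": 0,"az": 0},{"x": 0,"y": 0,"z": 0,"ax": 0,"ay": 0,"az": 0}]'

```text
time_s: 13.85
tool_pos: [0.5506, 0.3561, 0.1146]
tool_rot: [173.5, 29.4, -168.3]
force: [-2.9, -1.9, 2.8]
grip_width: 0.0139
grasp_force: 49.9
```

```bash
python3 -c "
from fit import *
where()"
```

```text
t 13.85 depth mm 38.89 lat XY [0.11 0.1 ] phi -11.27 tilt 0.02 F XYn [-1.55 -0.52  4.08] Tn -0.03 grip 0.01390618896715723 49.94356404058635 q7 52.9
```

The spring is met: about 4–5 N, rising softly over 2 mm with full travel, so the lugs are in the slots. My depth figure reads about 3 mm high. I'll press on until the cap meets the neck.

Call:
jog_arm --motion '[{"x": 0,"y": 0,"z": 0.15,"ax": 0,"ay": 0,"az": 0},{"x": 0,"y": 0,"z": 0.15,"ax": 0,"ay": 0,"az": 0},{"x": 0,"y": 0,"z": 0.15,"ax": 0,"ay": 0,"az": 0},{"x": 0,"y": 0,"z": 0.1,"ax": 0,"ay": 0,"az": 0},{"x": 0,"y": 0,"z": 0,"ax": 0,"ay": 0,"az": 0}]'

```text
time_s: 14.35
tool_pos: [0.5531, 0.3572, 0.1097]
tool_rot: [173.5, 29.4, -168.3]
force: [-5.6, -2.2, 4.5]
grip_width: 0.0135
grasp_force: 49.9
```

```bash
python3 -c "
from fit import *
where()"
```

```text
t 14.35 depth mm 44.47 lat XY [0.13 0.12] phi -11.27 tilt 0.02 F XYn [-2.91  0.35  6.93] Tn 0.01 grip 0.01345368210527142 49.94668864645064 q7 52.8
```

Call:
jog_arm --motion '[{"x": 0,"y": 0,"z": 0.1,"ax": 0,"ay": 0,"az": 0},{"x": 0,"y": 0,"z": 0,"ax": 0,"ay": 0,"az": 0},{"x": 0,"y": 0,"z": 0,"ax": 0,"ay": 0,"az": 0},{"x": 0,"y": 0,"z": 0,"ax": 0,"ay": 0,"az": 0},{"x": 0,"y": 0,"z": 0,"ax": 0,"ay": 0,"az": 0}]'

```text
time_s: 14.85
tool_pos: [0.5536, 0.3574, 0.109]
tool_rot: [173.5, 29.4, -168.3]
force: [-5.6, -1.3, 4.2]
grip_width: 0.0136
grasp_force: 49.9
```

```bash
python3 -c "
from fit import *
where()"
```

```text
t 14.85 depth mm 45.33 lat XY [0.16 0.1 ] phi -11.27 tilt 0.02 F XYn [-2.77  1.18  6.5 ] Tn -0.01 grip 0.013644339003758063 49.94736084714532 q7 52.7
```

Call:
jog_arm --motion '[{"x": 0,"y": 0,"z": 0.1,"ax": 0,"ay": 0,"az": 0},{"x": 0,"y": 0,"z": 0,"ax": 0,"ay": 0,"az": 0},{"x": 0,"y": 0,"z": 0,"ax": 0,"ay": 0,"az": 0},{"x": 0,"y": 0,"z": 0,"ax": 0,"ay": 0,"az": 0},{"x": 0,"y": 0,"z": 0,"ax": 0,"ay": 0,"az": 0}]'

```text
time_s: 15.35
tool_pos: [0.5539, 0.3576, 0.1083]
tool_rot: [173.5, 29.3, -168.3]
force: [-6.1, -3.6, 6.1]
grip_width: 0.0139
grasp_force: 50.0
```

```bash
python3 -c "
from fit import *
where()"
```

```text
t 15.35 depth mm 46.14 lat XY [0.14 0.11] phi -11.27 tilt 0.02 F XYn [-3.03 -0.76  8.83] Tn 0.02 grip 0.013873720800720364 49.96081489138305 q7 52.7
```

Call:
jog_arm --motion '[{"x": 0,"y": 0,"z": 0.08,"ax": 0,"ay": 0,"az": 0},{"x": 0,"y": 0,"z": 0,"ax": 0,"ay": 0,"az": 0},{"x": 0,"y": 0,"z": 0,"ax": 0,"ay": 0,"az": 0},{"x": 0,"y": 0,"z": 0,"ax": 0,"ay": 0,"az": 0},{"x": 0,"y": 0,"z": 0,"ax": 0,"ay": 0,"az": 0}]'

```text
time_s: 15.85
tool_pos: [0.554, 0.3577, 0.1083]
tool_rot: [173.6, 29.3, -168.3]
force: [-12.6, -7.0, 12.9]
grip_width: 0.0137
grasp_force: 50.0
```

```bash
python3 -c "
from fit import *
where()"
```

```text
t 15.85 depth mm 46.21 lat XY [0.19 0.17] phi -11.27 tilt 0.03 F XYn [-6.01 -1.04 18.38] Tn 0.0 grip 0.013705482650627121 49.97118774801493 q7 52.7
```

The force jumped at a reading of 46.2, so the cap has met the neck at 44 mm. I'll back off 1.6 mm in command, about 0.8 mm off the neck, and turn clockwise (+az).

Call:
jog_arm --motion '[{"x": 0,"y": 0,"z": -0.15,"ax": 0,"ay": 0,"az": 0},{"x": 0,"y": 0,"z": 0,"ax": 0,"ay": 0,"az": 0},{"x": 0,"y": 0,"z": 0,"ax": 0,"ay": 0,"az": 0},{"x": 0,"y": 0,"z": 0,"ax": 0,"ay": 0,"az": 4},{"x": 0,"y": 0,"z": 0,"ax": 0,"ay": 0,"az": 4}]'

```text
time_s: 16.35
tool_pos: [0.5541, 0.3577, 0.1092]
tool_rot: [169.1, 28.2, -177.5]
force: [-4.4, -2.3, 5.0]
grip_width: 0.0135
grasp_force: 50.0
```

```bash
python3 -c "
from fit import *
where()"
```

```text
t 16.35 depth mm 45.45 lat XY [0.76 0.15] phi -19.42 tilt 0.06 F XYn [-1.79 -0.27  6.83] Tn 0.07 grip 0.013471250520689608 49.950149366632104 q7 44.7
```

Call:
jog_arm --motion '[{"x": 0,"y": 0,"z": 0,"ax": 0,"ay": 0,"az": 4},{"x": 0,"y": 0,"z": 0,"ax": 0,"ay": 0,"az": 4},{"x": 0,"y": 0,"z": 0,"ax": 0,"ay": 0,"az": 4},{"x": 0,"y": 0,"z": 0,"ax": 0,"ay": 0,"az": 4},{"x": 0,"y": 0,"z": 0,"ax": 0,"ay": 0,"az": 0}]'

```text
time_s: 16.85
tool_pos: [0.5541, 0.358, 0.1094]
tool_rot: [161.4, 24.1, 165.4]
force: [-4.9, -2.4, 4.7]
grip_width: 0.0135
grasp_force: 50.0
```

```bash
python3 -c "
from fit import *
where()"
```

```text
t 16.85 depth mm 45.37 lat XY [1.03 0.38] phi -35.35 tilt 0.09 F XYn [-2.36 -0.14  6.8 ] Tn -0.09 grip 0.013508042529987562 49.95343848131597 q7 29.1
```

Call:
jog_arm --motion '[{"x": 0,"y": 0,"z": 0,"ax": 0,"ay": 0,"az": 4},{"x": 0,"y": 0,"z": 0,"ax": 0,"ay": 0,"az": 4},{"x": 0,"y": 0,"z": 0,"ax": 0,"ay": 0,"az": 4},{"x": 0,"y": 0,"z": 0,"ax": 0,"ay": 0,"az": 4},{"x": 0,"y": 0,"z": 0,"ax": 0,"ay": 0,"az": 4}]'

```text
time_s: 17.35
tool_pos: [0.5544, 0.3581, 0.1096]
tool_rot: [154.5, 16.5, 145.5]
force: [-2.9, -1.5, 5.7]
grip_width: 0.0136
grasp_force: 50.0
```

```bash
python3 -c "
from fit import *
where()"
```

```text
t 17.35 depth mm 45.3 lat XY [1.33 0.35] phi -55.42 tilt 0.12 F XYn [-0.03 -0.18  6.56] Tn 0.11 grip 0.013571257266785371 49.953500339761376 q7 9.4
```

Call:
jog_arm --motion '[{"x": 0,"y": 0,"z": 0,"ax": 0,"ay": 0,"az": 4},{"x": 0,"y": 0,"z": 0,"ax": 0,"ay": 0,"az": 4},{"x": 0,"y": 0,"z": 0,"ax": 0,"ay": 0,"az": 4},{"x": 0,"y": 0,"z": 0,"ax": 0,"ay": 0,"az": 4},{"x": 0,"y": 0,"z": 0,"ax": 0,"ay": 0,"az": 4}]'

```text
time_s: 17.85
tool_pos: [0.5545, 0.358, 0.1097]
tool_rot: [150.7, 7.2, 127.4]
force: [-3.9, -2.0, 4.9]
grip_width: 0.0134
grasp_force: 50.0
```

```bash
python3 -c "
from fit import *
where()"
```

```text
t 17.85 depth mm 45.27 lat XY [1.51 0.23] phi -75.43 tilt 0.13 F XYn [-1.3  -0.18  6.4 ] Tn 0.1 grip 0.013363139594133752 49.956017676740885 q7 -10.2
```

Call:
jog_arm --motion '[{"x": 0,"y": 0,"z": 0,"ax": 0,"ay": 0,"az": 3},{"x": 0,"y": 0,"z": 0,"ax": 0,"ay": 0,"az": 3},{"x": 0,"y": 0,"z": 0,"ax": 0,"ay": 0,"az": 3},{"x": 0,"y": 0,"z": 0,"ax": 0,"ay": 0,"az": 2},{"x": 0,"y": 0,"z": 0,"ax": 0,"ay": 0,"az": 0}]'

```text
time_s: 18.35
tool_pos: [0.5546, 0.3582, 0.1099]
tool_rot: [149.9, 1.8, 117.9]
force: [-3.4, -2.2, 5.8]
grip_width: 0.0138
grasp_force: 49.9
```

```bash
python3 -c "
from fit import *
where()"
```

```text
t 18.35 depth mm 45.19 lat XY [1.74 0.4 ] phi -86.31 tilt 0.16 F XYn [-0.56 -0.63  7.03] Tn -0.01 grip 0.013756140129336653 49.94945565238595 q7 -20.9
```

Call:
jog_arm --motion '[{"x": 0,"y": 0,"z": 0,"ax": 0,"ay": 0,"az": 2},{"x": 0,"y": 0,"z": 0,"ax": 0,"ay": 0,"az": 1},{"x": 0,"y": 0,"z": 0,"ax": 0,"ay": 0,"az": 0},{"x": 0,"y": 0,"z": 0,"ax": 0,"ay": 0,"az": 0},{"x": 0,"y": 0,"z": 0,"ax": 0,"ay": 0,"az": 0}]'

```text
time_s: 18.85
tool_pos: [0.5546, 0.3582, 0.1099]
tool_rot: [149.9, 0.3, 115.4]
force: [-4.0, -1.8, 6.3]
grip_width: 0.0137
grasp_force: 50.0
```

```bash
python3 -c "
from fit import *
where()"
```

```text
t 18.85 depth mm 45.21 lat XY [1.68 0.35] phi -89.27 tilt 0.15 F XYn [-0.6   0.03  7.67] Tn 0.07 grip 0.013652337855450407 49.95026593096554 q7 -23.8
```

Call:
jog_arm --motion '[{"x": 0,"y": 0,"z": 0,"ax": 0,"ay": 0,"az": 2},{"x": 0,"y": 0,"z": 0,"ax": 0,"ay": 0,"az": 1},{"x": 0,"y": 0,"z": 0,"ax": 0,"ay": 0,"az": 0},{"x": 0,"y": 0,"z": 0,"ax": 0,"ay": 0,"az": 0},{"x": 0,"y": 0,"z": 0,"ax": 0,"ay": 0,"az": 0}]'

```text
time_s: 19.35
tool_pos: [0.5546, 0.3581, 0.1099]
tool_rot: [149.9, -1.1, 112.8]
force: [-4.1, -1.5, 5.8]
grip_width: 0.0135
grasp_force: 50.0
```

```bash
python3 -c "
from fit import *
where()"
```

```text
t 19.35 depth mm 45.2 lat XY [1.66 0.31] phi -92.19 tilt 0.15 F XYn [-0.86  0.37  7.22] Tn 0.36 grip 0.01352435793289585 50.00976853072643 q7 -26.7
```

Call:
jog_arm --motion '[{"x": 0,"y": 0,"z": 0,"ax": 0,"ay": 0,"az": 2},{"x": 0,"y": 0,"z": 0,"ax": 0,"ay": 0,"az": 0},{"x": 0,"y": 0,"z": 0,"ax": 0,"ay": 0,"az": 0},{"x": 0,"y": 0,"z": 0,"ax": 0,"ay": 0,"az": 0},{"x": 0,"y": 0,"z": 0,"ax": 0,"ay": 0,"az": 0}]'

```text
time_s: 19.85
tool_pos: [0.5546, 0.3582, 0.1099]
tool_rot: [149.9, -2.1, 111.2]
force: [-3.1, -3.2, 6.6]
grip_width: 0.0135
grasp_force: 50.7
```

```bash
python3 -c "
from fit import *
where()"
```

```text
t 19.85 depth mm 45.21 lat XY [1.68 0.35] phi -94.06 tilt 0.15 F XYn [-0.28 -1.62  7.76] Tn 0.9 grip 0.013475678367285455 50.66377320326865 q7 -28.6
```

The torque climbs to 0.9 N·m about 81° from entry, so this is the stop. I'll ease out along the axis while still gripping, letting it seat in the notches, and then open.

Call:
jog_arm --motion '[{"x": 0,"y": 0,"z": 0,"ax": 0,"ay": 0,"az": -1},{"x": 0,"y": 0,"z": -0.1,"ax": 0,"ay": 0,"az": 0},{"x": 0,"y": 0,"z": -0.1,"ax": 0,"ay": 0,"az": 0},{"x": 0,"y": 0,"z": -0.1,"ax": 0,"ay": 0,"az": 0},{"x": 0,"y": 0,"z": 0,"ax": 0,"ay": 0,"az": 0}]'

```text
time_s: 20.35
tool_pos: [0.5534, 0.3576, 0.1119]
tool_rot: [149.9, -1.6, 112.0]
force: [3.9, 2.4, -1.5]
grip_width: 0.0136
grasp_force: 50.2
```

```bash
python3 -c "
from fit import *
where()"
```

```text
t 20.35 depth mm 42.79 lat XY [1.52 0.3 ] phi -93.2 tilt 0.15 F XYn [ 3.18  0.51 -3.62] Tn 0.66 grip 0.013623330019521363 50.218838257715106 q7 -27.8
```

Call:
jog_arm --motion '[{"x": 0,"y": 0,"z": -0.1,"ax": 0,"ay": 0,"az": 0},{"x": 0,"y": 0,"z": -0.05,"ax": 0,"ay": 0,"az": 0},{"x": 0,"y": 0,"z": 0,"ax": 0,"ay": 0,"az": 0},{"x": 0,"y": 0,"z": 0,"ax": 0,"ay": 0,"az": 0},{"x": 0,"y": 0,"z": 0,"ax": 0,"ay": 0,"az": 0}]'

```text
time_s: 20.85
tool_pos: [0.5527, 0.3572, 0.1131]
tool_rot: [149.9, -1.7, 111.9]
force: [5.4, 3.1, -1.4]
grip_width: 0.0136
grasp_force: 50.2
```

```bash
python3 -c "
from fit import *
where()"
```

```text
t 20.85 depth mm 41.35 lat XY [1.47 0.26] phi -93.22 tilt 0.15 F XYn [ 4.7  0.6 -4.3] Tn 0.72 grip 0.01359604760228922 50.224991999566555 q7 -27.8
```

The depth is now about 39.1 mm true with the pull reversed, which fits the notches. I'll release it.

Call:
jog_arm --motion '[{"x": 0,"y": 0,"z": 0,"ax": 0,"ay": 0,"az": 0},{"x": 0,"y": 0,"z": 0,"ax": 0,"ay": 0,"az": 0},{"x": 0,"y": 0,"z": 0,"ax": 0,"ay": 0,"az": 0},{"x": 0,"y": 0,"z": 0,"ax": 0,"ay": 0,"az": 0},{"x": 0,"y": 0,"z": 0,"ax": 0,"ay": 0,"az": 0}]' --claw 0

```text
time_s: 21.35
tool_pos: [0.5515, 0.3562, 0.1123]
tool_rot: [150.1, -1.6, 111.9]
force: [-0.4, 1.4, -0.4]
grip_width: 0.0415
grasp_force: 0.0
```

Call:
jog_arm --motion '[{"x": 0,"y": 0,"z": 0,"ax": 0,"ay": 0,"az": 0},{"x": 0,"y": 0,"z": -0.5,"ax": 0,"ay": 0,"az": 0},{"x": 0,"y": 0,"z": -1,"ax": 0,"ay": 0,"az": 0},{"x": 0,"y": 0,"z": -2,"ax": 0,"ay": 0,"az": 0},{"x": 0,"y": 0,"z": -3,"ax": 0,"ay": 0,"az": 0}]'

```text
time_s: 21.85
tool_pos: [0.5212, 0.342, 0.1684]
tool_rot: [150.2, -1.6, 111.9]
force: [-0.2, 0.1, -0.1]
grip_width: 0.0436
grasp_force: 0.0
```

Call:
jog_arm --motion '[{"x": 0,"y": 0,"z": -3,"ax": 0,"ay": 0,"az": 0},{"x": 0,"y": 0,"z": -3,"ax": 0,"ay": 0,"az": 0},{"x": 0,"y": 0,"z": -1,"ax": 0,"ay": 0,"az": 0},{"x": 0,"y": 0,"z": 0,"ax": 0,"ay": 0,"az": 0},{"x": 0,"y": 0,"z": 0,"ax": 0,"ay": 0,"az": 0}]'

```text
time_s: 22.35
tool_pos: [0.4902, 0.3279, 0.2286]
tool_rot: [150.1, -1.6, 111.9]
force: [0.1, 0.4, -0.2]
grip_width: 0.0438
grasp_force: 0.0
```

Run:
```python
from fit import *
where()
p=env.camera_params('wrist');im=env.read_camera('wrist')[:,:,::-1];s=env.read_camera('scene')[:,:,::-1];t=env.read_camera('top')[:,:,::-1]
o2=np.zeros((600,800,3),np.uint8);o2[:300,:400]=cv2.resize(im,(400,300));o2[:300,400:]=cv2.resize(s[70:220,180:380],(400,300),interpolation=2);o2[300:,:400]=cv2.resize(t[60:285,140:440],(400,300))
import pickle;pickle.dump(p,open('w6.pkl','wb'));cv2.imwrite('pics/w6.png',im);cv2.imwrite('pics/m6.png',o2)
```

```text
t 22.35 depth mm -93.14 lat XY [-0.57 -0.22] phi -93.27 tilt 0.06 F XYn [ 0.11  0.28 -0.3 ] Tn -0.01 grip 0.04375683995073975 0.0 q7 -28.8
```

View pics/m6.png

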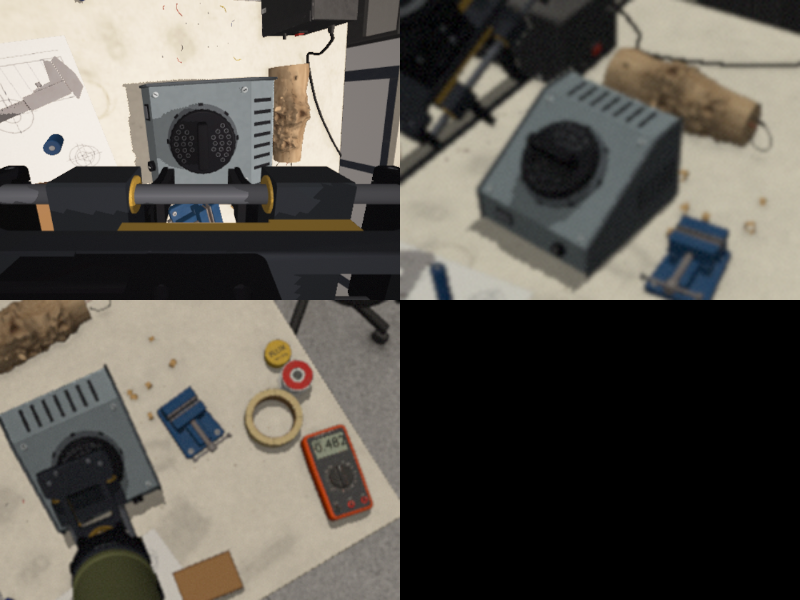

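The cartridge sits square in the neck with its bar turned to the end of the track. The other objects are where they were and the gripper is clear. The gripped depth of about 39 mm, beyond the 42 mm track level, matches the locked position, so I'm handing it in.

```bash
python3 -c "
from cell import env
print(env.sign_off())"
```

```text
the job is handed in; nothing more can be done
None
```

I fitted the filter cartridge into the port, pressed it in, turned it clockwise to the stop and released it, then handed the job in at about 22.5 s. It read about 39 mm deep just before release, which matches the locked position. I did not test the lock by trying to turn it back, and the sign-off gave no verdict. The multimeter, tape and sanding block were not disturbed.

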